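# Show the fracture face to the inspection camera

## Robot

A 6-joint arm with a two-finger parallel gripper is mounted at the origin on a cart in front of the work surface, level with it; the furniture and walls round the work are solid. World frame = base frame: x ahead of the robot, y to its left, z up, the work surface at z = 0. Lengths are in mm, angles in degrees, forces in N, time in s.
With the tool pointing down it reaches from about 375 to 825 mm from the base axis. Payload 5.5 kg.
Tool frame: the origin (TCP) lies midway between the tips of the shut fingers; the grasp point (between the pads) lies 19 mm behind it (arm.grip_depth is the distance from the TCP to the grasp point, in mm); z points along the fingers, y is the line along which they close (so a half turn about z gives the same grasp; the last joint's range is limited). The gripper opens to 85 mm and grips with 20 to 120 N. Pads are 22 mm wide; open, the fingers measure 114 mm over their backs; the gripper's body (76 mm by 85 mm) begins 54 mm behind the grasp point. The pads swing forward as they close: fully open they stand 13 mm farther back than shut.
Start: joints at [-70.302, 17.962, -2.699, 69.339, 0, 90], TCP at [202.237, -564.885, 231.299] pointing down, gripper open.
Joint ranges: [-152.73, 152.73], [-39.44, 99.34], [-58.76, 71.6], [-118.89, 123.64], [-81.53, 83.1], [-180, 180]. Speed limits (degrees/s): [136.94, 136.94, 172.46, 180, 180, 180].

## Interface

Orientations are given as [roll, pitch, yaw] about the fixed x, y, z axes, in that order (R = Rz(yaw) Ry(pitch) Rx(roll)).
In Python, from rig import arm gives the robot as it stands.
- The arm moves only by the tool inch_along, called in YAML: its name, and indented under it one key for each argument. Schema: {"type":"object","properties":{"increments":{"type":"array","items":{"type":"number"},"minItems":7,"maxItems":140},"grip_n":{"type":"number"},"only":{"type":"string"},"quiet":{"type":"boolean"},"lines":{"type":"string"}},"required":["increments"],"additionalProperties":false}. increments is one flat list of numbers that holds 1 to 20 rows one after another, with no inner brackets; each row has 7 numbers: the finger opening in mm, then dx, dy, dz in mm, then a rotation vector rx, ry, rz in degrees; each row shifts and turns the commanded pose from where the row before left it, along the tool's axes as they then stand; what a row does not reach is not made up. A row lasts 1/10 s, in which the tool goes at most 50 mm and 8.59 degrees, less where a joint would pass 70% of its speed; a pose out of reach is approached as far as the arm can. The fingers move at their own pace and stop on an object; grip_n is the grip in N (left out, the last holds). Time passes only in rows, so rows that do not move let the fingers close. The tool returns the time, the measured TCP pose, the force, the opening and the grip force at its end. only (a regular expression) keeps the lines of the reply that match it, lines (a string "A,B") keeps lines A to B, and quiet returns only ok. Input that does not fit is refused with a message, and nothing moves.
- arm.get_state(): the state, without advancing time (a new reading comes with each control period).
- arm.camera(name): name is "scene" or "top"; returns the picture (420x560x3 uint8, red, green, blue); there is no depth.
- arm.get_calibration(name): a dict with "fov_y" (degrees; the focal length in pixels is half the picture's height over the tangent of half this angle, whatever the lens; pixels are square), "cx", "cy" (the principal point, pixels), "rvec" (rotation vector, rad) and "tvec" (3), from world to camera coordinates, as OpenCV has them. Camera axes: x right, y down, z forward; pixel columns grow to the right and rows downward; lengths in mm; the calibration is good to about 2 mm. A picture is of the moment at which its call begins. get_calibration takes no time and is no camera call.
- arm.hand_in(): hands the job in; it is judged then, once.
The state is a dict: "time_s": time; "joint_positions": joint angles; "joint_velocities": joint speeds; "joint_efforts": joint torques, N m; "position": TCP position; "orientation": TCP orientation; "contact_force": force on the tool from outside, world axes, zero at the start; "ft_torque": the same for the moment, N m; "opening": finger opening in mm; "grasp_force": force on a finger pad.
Only numpy, scipy, OpenCV 4.12 (cv2) and the standard library are available. Lean on these libraries where they do the work, as an engineer would, in place of code of your own. Each camera call takes 0.05 s, during which the arm holds its last target. There are 200 camera calls.

## Task

The broken tensile test-piece lies fitted together in the elongation cradle, its outer ends captive in two cups. Draw the tailstock back by its knob until you feel its end stop, leave it there, and take out the half on that side by its thick threaded head without letting the broken faces knock or rub on each other; the other half stays lying in the cradle. Finish while holding the half still in the air before the inspection camera, broken end towards the lens, the fracture face 90 mm from the lens, centred on it and square to it (the camera may look somewhat downward), and touch neither the camera nor the things lying about.

Things in the scene. Friction and masses are not known exactly. Their poses are not given: they have to be found in the camera images.
- cradle: Elongation cradle screwed to the bench: grey base 86 x 306 x 16 mm. Origin on the bench under the test-piece axis; own y along that axis (base y = -160 to +146 mm), z up. Test-piece axis 58 mm above the bench. Fixed cup at +y, sliding tailstock at -y. Four V supports at y = -57, 8, 33, 90.5 mm, 31 mm wide across, 7 mm along y (feet 11 mm). Low rail (top 25 mm up) from y = -53 mm to the stop.
- tailstock (a joint): Travel of the tailstock along the cradle's -y: 0 closed, 0.030 m end stop. Starts 0 to 3 mm open, needs about 3 N to slide, stays where it is left. Its cup (33 mm outside, 24 mm inside, 13.5 mm deep) surrounds the last 9 to 12 mm of the head; at the stop it is about 18 mm clear of the head.
- knob (a point): Centre of the gripping part of the round black knob that stands upright on the tailstock: 20 mm diameter, 27 mm tall, this point 106 mm above the bench at half its height. The tailstock's grey body (30 mm wide across) ends 25 mm below this point, leaving room for fingertips below the knob.
- half_a: The half of the broken steel test-piece on the tailstock side, 125 to 185 g. Origin on its axis in the head, near the centre of mass, the place to grip, 42 mm above the base plate; own +y along the axis to the fracture. Head of 20 mm diameter from y = -36 to +14 mm (a V support at y = -24.5 to -17.5), then 12.5 mm gauge part, 9 mm at the fracture, y = +56 mm. Starts level on two V supports.
- fracture (a point): Centre of the fracture face of half_a (9 mm across), at y = +56 mm in half_a's frame.
- head_end (a point): Centre of the flat outer end of half_a's head, at y = -36 mm in half_a's frame.
- half_b: The other half, on the headstock side, to be left lying. Same shape with a shorter gauge part; origin on its axis in the head, own +y to its fracture face (y = +46 mm), which starts about 1.5 mm from that of half_a.
- camera_stand: Inspection camera stand, screwed to the bench: dark base plate 120 x 100 x 14 mm with origin at the centre of its underside, steel column of 16 mm diameter and 320 mm height at own x = +20 mm. The camera reaches out over the base along own -x.
- camera_head: White camera housing (44 mm cube) with black lens and ring light of 48 mm diameter, clamped at some height on the column and tilted somewhat. Its own -x axis is the optical axis, pointing out of the lens; origin on that axis at the back of the housing, 68 mm behind the lens.
- lens (a point): Centre of the front of the lens, 18 to 25 cm above the bench, frame as camera_head.
- view_point (a point): The point on the optical axis 90 mm in front of the lens where the centre of the fracture face has to be, frame as camera_head.
- caliper: Caliper, 62 x 188 x 10 mm, lying on the bench to the left of the cradle; leave alone.
- loupe: Black round loupe, 42 mm diameter, 30 mm tall; leave alone.
- test_bar: Unbroken test bar, 20 mm diameter, 150 mm tall, standing on end behind the cradle; leave alone.
- dish: Small open dish, 59 mm diameter, 15 mm tall, behind the cradle; leave alone.

How it is judged:
By the outcome, as a careful person would: the job done as asked, in the order asked, and still so for the second after the job is handed in, while the arm keeps its last pose, push and grip.
It also fails if it takes over 51 s, if anything falls off the work surface, if the arm or the gripper's body presses on something with over 40 N, if the wrist force passes 120 N, or if a joint passes its speed limit or range.

## Working session

There is one attempt and no reset: what is moved stays moved. The work goes in short steps, Python scripts to look and compute and a tool call to move; the robot and the scene stay as the last step left them, time stands still between calls to the robot, and variables do not carry over. Pictures are saved under pics/ and viewed, at most 10 in all, crops included, and the job is handed in when it is done.

```bash
ls; mkdir -p pics; python3 - <<'E'
from rig import arm
import cv2
for n in("scene","top"):
    im=arm.camera(n); cv2.imwrite(f"pics/{n}0.png",im[:,:,::-1])
    print(n,arm.get_calibration(n))
print(arm.get_state())
E
```

```text
pics
rig.py
scene {'fov_y': 54.792217741523956, 'cx': 282.1952704512995, 'cy': 209.51173258062752, 'rvec': array([ 0.98580439, -2.5366225 ,  0.98806865]), 'tvec': array([424.39168279, 357.42318331, 890.04775411])}
top {'fov_y': 57.832333308372085, 'cx': 275.79966934974163, 'cy': 208.95629641059404, 'rvec': array([ 2.16377757, -2.1475935 ,  0.19314484]), 'tvec': array([  17.43806834,  560.51549399, 1156.87326677])}
{'time_s': 0.1, 'joint_positions': array([-7.03026922e+01,  1.79989819e+01, -2.74813978e+00,  6.93396366e+01,
       -2.84430462e-05,  9.00009681e+01]), 'joint_velocities': array([ 0.06182148, -0.15225117,  0.12527692, -0.034073  ,  0.05047795,
       -0.04528155]), 'joint_efforts': array([-6.34410753e-04, -5.40766025e+01,  3.40542305e+01,  1.11241886e-02,
       -1.67416852e-05,  1.48274046e-05]), 'position': array([ 202.05712343, -564.40771102,  230.53563982]), 'orientation': array([-1.79913242e+02,  2.99088734e-05,  1.96963397e+01]), 'contact_force': array([-0.46562562, -0.2154259 ,  0.05901272]), 'ft_torque': array([-2.63859995e-03,  2.07977362e-05,  2.85630261e-03]), 'grasp_force': 0.0, 'opening': 85.40695222855389}
```

View pics/scene0.png

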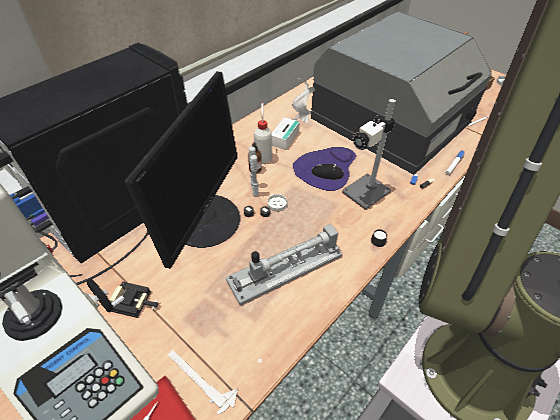

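View pics/top0.png

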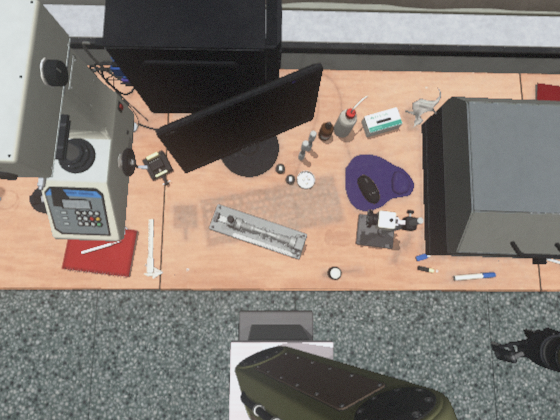

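The scene view shows the cradle at (230–342, 225–303) with the black knob at (255,260), and the camera head at (370,135). In the top view the knob is at (230,220) and the camera head at (385,220). I'll enlarge these.

```bash
python3 - <<'E'
import cv2,numpy as np
s=cv2.imread("pics/scene0.png");t=cv2.imread("pics/top0.png")
def c(im,x0,y0,w,h,k,):return cv2.resize(im[y0:y0+h,x0:x0+w],None,fx=k,fy=k,interpolation=cv2.INTER_CUBIC)
a=np.vstack([c(s,225,215,125,92,6)]) ;cv2.imwrite("pics/cs.png",a)   #750x552
b=c(t,205,195,110,70,7);cv2.imwrite("pics/ct.png",b)  #770x490
d=np.hstack([c(s,335,90,70,120,5),c(t,350,190,80,120//2+0,5) if 0 else cv2.copyMakeBorder(c(t,350,195,80,65,5),0,275,0,0,cv2.BORDER_CONSTANT)])
cv2.imwrite("pics/cc.png",d) #750x600
E
```

```text
(no output)
```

View pics/cs.png

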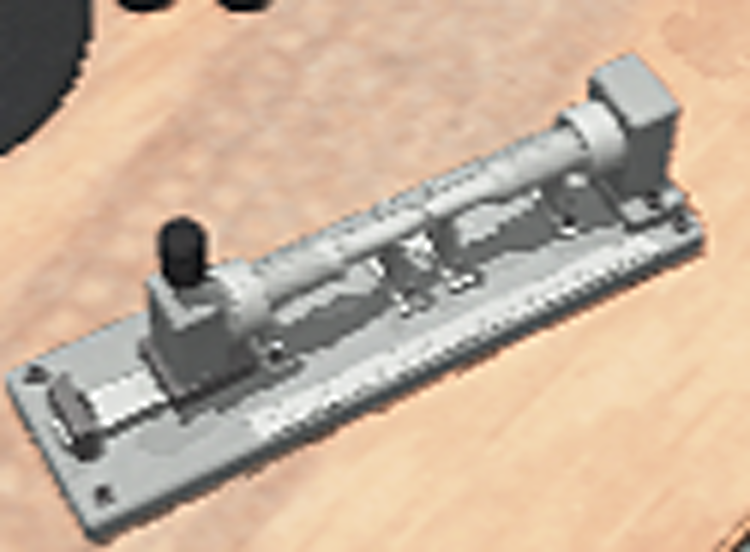

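View pics/ct.png

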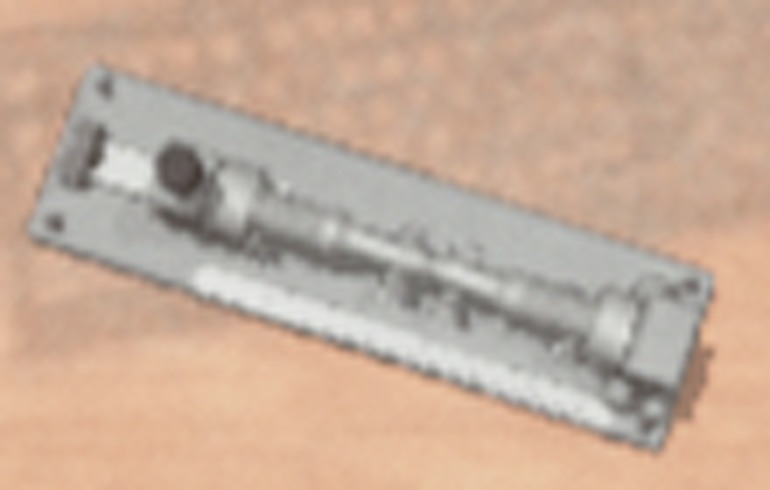

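View pics/cc.png

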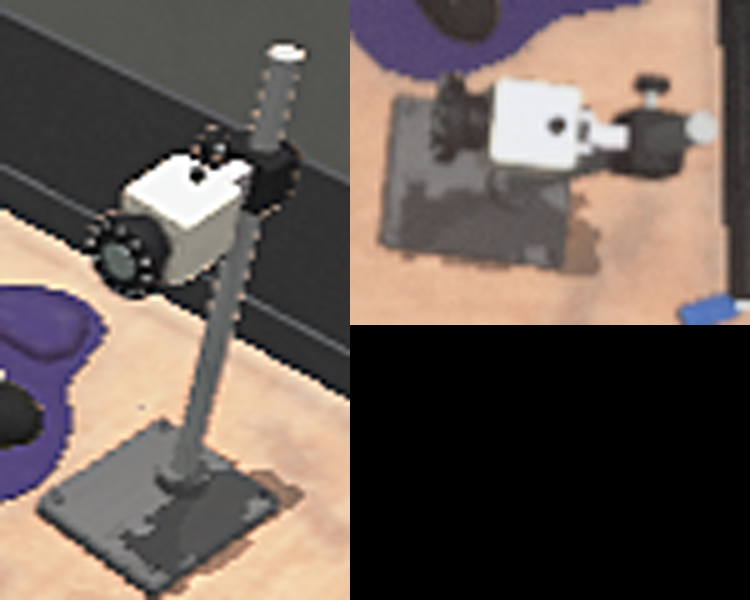

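The crops show the plate corners, the knob, the shoulder of half_a, and the white housing with the lens facing left (+y). Next I'll measure them.

```bash
cat > h.py <<'E'
import numpy as np,cv2
from rig import arm
from scipy.spatial.transform import Rotation as Ro
C={}
for n in("scene","top"):
    c=arm.get_calibration(n);f=210/np.tan(np.radians(c["fov_y"]/2))
    R=cv2.Rodrigues(c["rvec"])[0];C[n]=(np.array([[f,0,c["cx"]],[0,f,c["cy"]],[0,0,1]]),R,np.array(c["tvec"]))
def ray(n,p):
    K,R,t=C[n];d=R.T@np.linalg.solve(K,[p[0],p[1],1]);return -R.T@t,d/np.linalg.norm(d)
def plane(n,p,z):
    o,d=ray(n,p);return o+d*(z-o[2])/d[2]
def proj(n,P):
    K,R,t=C[n];q=(R@np.atleast_2d(P).T).T+t;q=q@K.T;return q[:,:2]/q[:,2:]
def tri(ps,pt):
    (a,u),(b,v)=ray("scene",ps),ray("top",pt)
    s=np.linalg.lstsq(np.c_[u,-v],b-a,rcond=None)[0];P,Q=a+s[0]*u,b+s[1]*v
    return (P+Q)/2,np.linalg.norm(P-Q)
def crop(p,x0,y0,k):return np.array([x0+(p[0]+.5)/k-.5,y0+(p[1]+.5)/k-.5])
S=lambda x,y:crop((x,y),225,215,6)
T=lambda x,y:crop((x,y),205,195,7)
CS=lambda x,y:crop((x,y),335,90,5)
CT=lambda x,y:crop((x-350,y),350,195,5)
def dark(im,x0,y0,x1,y1,th=75):
    g=cv2.cvtColor(im,cv2.COLOR_BGR2GRAY)[y0:y1,x0:x1].astype(float)
    m=(g<th).astype(np.uint8);n,l,st,ce=cv2.connectedComponentsWithStats(m)
    i=1+np.argmax(st[1:,4]);return ce[i]+[x0,y0],st[i]
E
python3 - <<'E'
from h import *
np.set_printoptions(precision=1,suppress=True)
s=cv2.imread("pics/scene0.png");t=cv2.imread("pics/top0.png")
print("cams",ray("scene",(280,210))[0],ray("top",(280,210))[0])
ks,a=dark(s,248,248,262,265);kt,b=dark(t,224,213,238,226)
print("knob",ks,a,kt,b,tri(ks,kt))
# knob-centre lookups
# plate: top-view mask of grey
hsv=cv2.cvtColor(t,cv2.COLOR_BGR2HSV)
m=((hsv[...,1]<60)).astype(np.uint8);m[:, :200]=0;m[:,320:]=0;m[:195]=0;m[268:]=0
m=cv2.morphologyEx(m,cv2.MORPH_CLOSE,np.ones((5,5)))
cn=max(cv2.findContours(m,cv2.RETR_EXTERNAL,cv2.CHAIN_APPROX_NONE)[0],key=cv2.contourArea)
box=cv2.boxPoints(cv2.minAreaRect(cn));W=np.array([plane("top",p,16) for p in box])
print("rect",box,W,[np.linalg.norm(W[i]-W[i-1]) for i in range(4)])
tc=[T(97,65),T(712,275),T(660,450),T(32,235)]
W=np.array([plane("top",p,16) for p in tc]);print("hand corners",W,[np.linalg.norm(W[i]-W[i-1]) for i in range(4)])
print("tri corners",tri(S(8,383),tc[0]),tri(S(95,527),tc[3]),tri(S(704,241),tc[2]))
print("shoulder a tri",tri(S(330,247),T(333,234)))
print("column top",tri(CS(287,52),CT(702,128)))
print("lens",tri(CS(124,256),CT(447,118)), "hous corners")
for a,b in [((124,196),(497,82)),((180,225),(492,165)),((248,172),(578,167)),((190,150),(578,85))]:print(a,tri(CS(*a),CT(*b)))
E
```

```text
cams [101.1 541.2 892.7] [ 380.1   54.4 1227. ]
knob [255.1 257. ] [ 4  3  8 13 76] [232.2 220.4] [7 6 3 4 5] (array([518.3, 154.6,  97.8]), np.float64(5.272077579089922))
rect [[207.7 228.9]
 [218.5 196.5]
 [309.7 226.9]
 [298.9 259.3]] [[498.1 237.3  16. ]
 [603.2 206.   16. ]
 [507.2 -88.2  16. ]
 [403.9 -53.1  16. ]] [np.float64(305.29364490121986), np.float64(109.68436673750114), np.float64(309.49233249599365), np.float64(109.08944317319647)]
hand corners [[579.1 205.6  16. ]
 [484.7 -77.1  16. ]
 [405.3 -52.9  16. ]
 [500.5 232.8  16. ]] [np.float64(83.20956587320904), np.float64(297.9962742867088), np.float64(83.02907300166098), np.float64(301.2341431280769)]
tri corners (array([581.3, 207.2,  -1. ]), np.float64(1.5397790800793527)) (array([500.3, 233.3,   8. ]), np.float64(2.3609928783184655)) (array([405. , -54.5,   2.2]), np.float64(1.3724077043479928))
shoulder a tri (array([497.3,  94.5,  62.3]), np.float64(0.3670312092782202))
column top (array([ 493.3, -322.5,  318.2]), np.float64(1.7514096066855327))
lens (array([ 507.4, -219.5,  238.7]), np.float64(1.6091036842361706)) hous corners
(124, 196) (array([ 525. , -241.2,  255.9]), np.float64(0.20518552386237038))
(180, 225) (array([ 483.2, -233.6,  262.9]), np.float64(5.308320173945412))
(248, 172) (array([ 477.5, -275.3,  276.8]), np.float64(2.889829975303335))
(190, 150) (array([ 518.4, -281.7,  267.6]), np.float64(8.517376163083114))
```

```bash
cat >> h.py <<'E'
def edge(im,p,q,w=3.5,ch=2,n=60,m=.08):
    "subpixel line near p-q: (point,dir,rms); ch 2 = Lab b, 0 = L"
    L=cv2.cvtColor(im,cv2.COLOR_BGR2LAB)[...,ch].astype(np.float32)
    p,q=np.array(p,float),np.array(q,float);d=(q-p)/np.linalg.norm(q-p);nn=np.array([-d[1],d[0]])
    o=np.arange(-w,w+.01,.25);P=p+np.linspace(m,1-m,n)[:,None]*(q-p)
    G=P[:,None]+o[None,:,None]*nn
    v=cv2.remap(L,G[...,0].astype(np.float32),G[...,1].astype(np.float32),cv2.INTER_LINEAR)
    g=np.abs(np.gradient(cv2.GaussianBlur(v,(5,1),1),axis=1));k=g.argmax(1)
    g=np.where(np.abs(np.arange(len(o))[None]-k[:,None])<=6,g,0);x=(g*o).sum(1)/g.sum(1)
    E=P+x[:,None]*nn
    for _ in range(3):
        vx,vy,x0,y0=cv2.fitLine(E.astype(np.float32),cv2.DIST_HUBER,0,.01,.01).ravel()
        r=(E-[x0,y0])@[-vy,vx];E=E[np.abs(r)<max(2*r.std(),.15)]
    return np.array([x0,y0]),np.array([vx,vy]),r.std()
def meet(a,b):
    s=np.linalg.solve(np.c_[a[1],-b[1]],b[0]-a[0]);return a[0]+s[0]*a[1]
E
python3 - <<'E'
from h import *
np.set_printoptions(precision=1,suppress=True)
s=cv2.imread("pics/scene0.png");t=cv2.imread("pics/top0.png")
tc=[T(97,65),T(712,275),T(660,450),T(32,235)]
e=[edge(t,tc[i],tc[(i+1)%4]) for i in range(4)];print([x[2] for x in e])
c=[meet(e[i-1],e[i]) for i in range(4)];print("px",np.array(c))
W=np.array([plane("top",p,16) for p in c]);print(W,[np.linalg.norm(W[i]-W[i-1]) for i in range(4)])
# scene: bottom-edge outline on bench (z=0): left, front
sl=edge(s,S(8,385),S(95,540));sf=edge(s,S(95,540),S(704,250));print(sl[2],sf[2])
print("scene corner z0",meet(sl,sf),plane("scene",meet(sl,sf),0), "proj of top corner z0/16",proj("scene",[[*W[3][:2],0],[*W[3][:2],16]]))
np.save("tc.npy",W)
def blob(im,x0,y0,x1,y1,th):
    g=cv2.cvtColor(im,cv2.COLOR_BGR2GRAY)[y0:y1,x0:x1].astype(int);print(g)
blob(t,225,213,238,226,0)
E
```

```text
[np.float64(0.07532018175811166), np.float64(0.13206261217803086), np.float64(0.08343719108338994), np.float64(0.064819678995509)]
px [[217.2 203.1]
 [307.3 233.7]
 [298.9 259.4]
 [207.9 228.6]]
[[581.5 209.6  16. ]
 [485.2 -80.2  16. ]
 [403.4 -52.9  16. ]
 [499.1 236.6  16. ]] [np.float64(86.66748312314722), np.float64(305.28292532935643), np.float64(86.22151268498256), np.float64(304.97777077788186)]
0.09733424073002223 0.10466305447862724
scene corner z0 [239.6 305.5] [498.2 237.1   0. ] proj of top corner z0/16 [[239.5 305.2]
 [239.1 301.9]]
[[181 181 182 183 184 183 181 178 182 180 179 179 181]
 [180 182 183 183 168 172 179 179 180 181 178 180 181]
 [183 182 180 160 132 130 148 157 169 177 180 179 181]
 [176 181 165 121  93  94  99 113 158 174 164 174 182]
 [202 191 133  87  87  89  87  82 133 168 161 152 160]
 [222 199 123  86  90  89  92  83  88 163 163 123 146]
 [222 211 134  89  94  89  89  78  65 134 134 154 174]
 [220 202 140  92  91  91  84  71  66 108 112 179 193]
 [216 190 161 109  82  78  75  62  85 106 115 162 197]
 [184 178 175 155 118  89  73  90 108 103 122 137 194]
 [163 149 160 165 164 124 107 116 121 114 129 140 197]
 [171 148 132 128 140 139 133 131 113 110 129 159 190]
 [172 147 116  90  92 113 113 116  99 108 128 167 181]]
```

```bash
python3 - <<'E'
from h import *
np.set_printoptions(precision=2,suppress=True)
s=cv2.imread("pics/scene0.png");t=cv2.imread("pics/top0.png");W=np.load("tc.npy")
d=(W[1]-W[0]+W[2]-W[3]);d/=np.linalg.norm(d);ctr=W.mean(0);o=ctr+7*d;o[2]=0
yx=np.degrees(np.arctan2(d[1],d[0]));print("o",o,"ydir",d,yx)
x=np.array([d[1],-d[0],0])
np.savez("cr.npz",o=o,x=x,y=d)
def loc(P):P=np.array(P)-o;return np.array([P@x,P@d,P[2]])
g=cv2.cvtColor(t,cv2.COLOR_BGR2GRAY)
m=(g<108).astype(np.uint8);m[:215]=0;m[223:]=0;m[:,:226]=0;m[:,234:]=0
ys,xs=np.nonzero(m);kt=np.array([xs.mean(),ys.mean()]);print(len(xs),kt)
ks,a=dark(s,248,248,263,266,95);print(ks,a)
P=tri(ks,kt);print("knob",P,loc(P[0]))
# head edges between cup and shoulder (L channel) midlines in both views
for y in(-72,-61,-36,-22,20,27.5):
    q=o+d*y+[0,0,58];print(y,"scene",proj("scene",q)[0],"crop",(proj("scene",q)[0]-[225,215])*6,"top",proj("top",q)[0],"crop",(proj("top",q)[0]-[205,195])*7)
ax=[o+d*-55+[0,0,58],o+d*-25+[0,0,58]]
ed={}
for n,im in(("scene",s),("top",t)):
    p,q=proj(n,ax);u=(q-p)/np.linalg.norm(q-p);nn=np.array([-u[1],u[0]])
    r=10/np.linalg.norm(np.linalg.inv(C[n][0])[0,0]*np.linalg.norm(C[n][1]@ax[0]+C[n][2]))
    L=cv2.cvtColor(im,cv2.COLOR_BGR2GRAY).astype(np.float32)
    off=np.arange(-7,7.1,.5);G=p+np.linspace(0,1,25)[:,None,None]*(q-p)+off[None,:,None]*nn
    v=cv2.remap(L,G[...,0].astype(np.float32),G[...,1].astype(np.float32),1).mean(0);print(n,"r px",r,"n",nn);print(np.c_[off,v].T.astype(float).round(1).tolist())
    off=np.arange(-3,3)
    G=p+np.arange(-12,34,.5)[:,None,None]*u+np.arange(-2,2.1,.5)[None,:,None]*nn
    v=cv2.remap(L,G[...,0].astype(np.float32),G[...,1].astype(np.float32),1).mean(1).astype(int);print("along px from -55:",v.tolist(),"px/mm",np.linalg.norm(q-p)/30)
E
```

```text
o [490.11  71.62   0.  ] ydir [-0.31 -0.95  0.  ] -108.33011007801294
34 [230.5 219. ]
[255.11 257.4 ] [ 4  3  8 15 81]
knob (array([519.61, 157.74,  99.32]), np.float64(1.1494567462575884)) [ -0.92 -91.02  99.32]
-72 scene [262.48 264.32] crop [224.9  295.95] top [237.53 223.07] crop [227.68 196.5 ]
-61 scene [266.41 262.54] crop [248.44 285.27] top [240.9  224.22] crop [251.27 204.51]
-36 scene [275.22 258.55] crop [301.31 261.28] top [248.56 226.82] crop [304.92 222.72]
-22 scene [280.09 256.34] crop [330.53 248.03] top [252.86 228.28] crop [334.99 232.93]
20 scene [294.43 249.83] crop [416.57 208.99] top [265.75 232.65] crop [425.28 263.58]
27.5 scene [296.95 248.69] crop [431.68 202.13] top [268.06 233.44] crop [441.42 269.05]
scene r px 3.9808790819769455 n [0.41 0.91]
[[-7.0, -6.5, -6.0, -5.5, -5.0, -4.5, -4.0, -3.5, -3.0, -2.5, -2.0, -1.5, -1.0, -0.5, 0.0, 0.5, 1.0, 1.5, 2.0, 2.5, 3.0, 3.5, 4.0, 4.5, 5.0, 5.5, 6.0, 6.5, 7.0], [198.0, 197.0, 197.1, 198.3, 197.1, 187.2, 174.7, 168.5, 173.4, 186.3, 196.3, 202.7, 207.7, 206.4, 202.5, 198.7, 190.7, 179.2, 166.7, 151.9, 131.0, 108.
[... 769 characters left out ...]
5, 180.9, 180.9, 181.0, 181.7, 180.6, 174.3, 166.2, 159.3, 158.5, 164.3, 171.7, 177.4, 178.9, 178.0, 173.9, 165.7, 154.6, 140.3, 126.0, 115.8, 110.5, 111.9, 120.7, 131.7, 140.2, 148.3, 155.7, 164.1]]
along px from -55: [79, 79, 84, 95, 107, 110, 111, 118, 132, 143, 156, 176, 190, 197, 200, 201, 200, 197, 184, 170, 161, 156, 157, 161, 163, 164, 163, 163, 163, 162, 160, 161, 162, 162, 163, 164, 164, 162, 162, 166, 173, 180, 185, 186, 177, 167, 163, 164, 167, 172, 176, 176, 174, 172, 173, 174, 175, 175, 174, 174, 173, 172, 175, 178, 179, 178, 176, 173, 170, 165, 158, 154, 150, 151, 155, 160, 164, 168, 173, 176, 180, 182, 181, 179, 177, 174, 173, 174, 175, 175, 176, 175] px/mm 0.3238591745706393
```

The cradle fits: 86.4 × 305 mm, and the axis and shoulder project where they are seen in both views. The knob is at cradle y ≈ −91. Next, the camera head in more detail.

```bash
python3 - <<'E'
import cv2,numpy as np
s=cv2.imread("pics/scene0.png");t=cv2.imread("pics/top0.png")
f=lambda im,x,y:cv2.resize(im[y:y+60,x:x+40],None,fx=10,fy=10,interpolation=cv2.INTER_CUBIC)
cv2.imwrite("pics/cam10.png",np.hstack([f(s,350,95),f(t,365,195)]))
E
```

```text
(no output)
```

View pics/cam10.png

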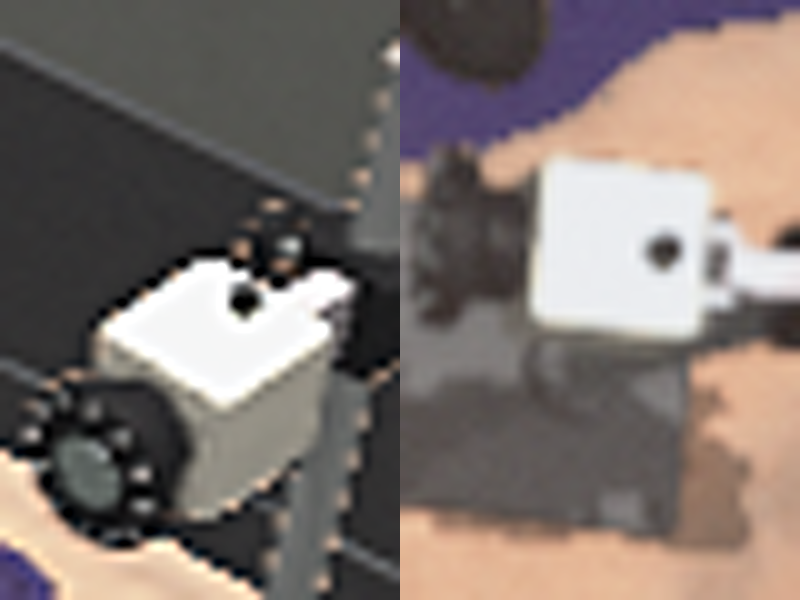

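The scene half shows the white top face with corners at about (100,325), (222,405), (335,335) and (218,258) and the lens glass at (85,478). The top half shows corners at (540,158), (712,175), (700,335) and (532,330) and the ring light at (450,240).

```bash
python3 - <<'E'
from h import *
np.set_printoptions(precision=2,suppress=True)
s=cv2.imread("pics/scene0.png");t=cv2.imread("pics/top0.png")
A=lambda x,y:crop((x,y),350,95,10)
B=lambda x,y:crop((x-400,y),365,195,10)
hs=[A(100,325),A(222,405),A(335,335),A(218,258)]
ht=[B(540,158),B(532,330),B(703,335),B(712,175)]
es=[edge(s,hs[i],hs[(i+1)%4],w=2,ch=0,n=30,m=.15) for i in range(4)]
# right side edge (2->3) occluded by arm in scene
et=[edge(t,ht[i],ht[(i+1)%4],w=2,ch=0,n=30,m=.15) for i in range(4)]
print([e[2] for e in es],[e[2] for e in et])
cs=[meet(es[i-1],es[i]) for i in range(4)];ct=[meet(et[i-1],et[i]) for i in range(4)]
print((np.array(cs)-[350,95])*10,(np.array(ct)-[365,195])*10+[400,0])
P=[]
for i in range(4):
    p,e=tri(cs[i],ct[i]);P.append(p);print(i,p,e)
P=np.array(P);print("sides",[np.linalg.norm(P[i]-P[i-1]) for i in range(4)])
# own x (back) direction
for a,b in((0,3),(1,2)):
    v=P[b]-P[a];v/=np.linalg.norm(v);print("dir back",v,"yaw",np.degrees(np.arctan2(v[1],v[0])),"el",np.degrees(np.arcsin(v[2])))
v=P[1]-P[0];print("width dir yaw+90",np.degrees(np.arctan2(v[1],v[0]))-90)
# column: base edges yaw in top at z=14
b=[crop((x-350,y),350,195,5) for x,y in((397,95),(380,245),(565,268))]
e1=edge(t,b[0],b[1]);e2=edge(t,b[1],b[2]);print(e1[2],e2[2])
for e in(e1,e2):
    a=plane("top",e[0],14);c=plane("top",e[0]+10*e[1],14);print("base edge yaw",np.degrees(np.arctan2(*(c-a)[[1,0]])))
k=meet(e1,e2);print("base corner",plane("top",k,14))
print("lens scene on z",[plane("scene",A(85,478),z) for z in(225,235,245)])
L=tri(A(85,478),B(440,240));print("lens",L)
print("col top",tri(crop((287,52),335,90,5),crop((702-350,128),350,195,5)))
E
```

```text
[np.float64(0.1250662123890167), np.float64(0.0646811955458616), np.float64(0.23156255554058272), np.float64(0.09192284205277391)] [np.float64(0.04829121363372603), np.float64(0.07728553682100013), np.float64(0.10851351387357443), np.float64(0.19315095092297974)]
[[ 90.64 322.74]
 [215.6  408.68]
 [337.39 324.97]
 [205.61 247.43]] [[539.1  150.19]
 [519.75 316.61]
 [696.04 337.69]
 [708.65 171.59]]
0 [ 526.44 -239.8   260.84] 1.017373969021826
1 [ 483.3  -233.66  259.28] 0.8862643604070864
2 [ 477.11 -277.68  264.82] 2.1166733733421146
3 [ 520.48 -282.47  265.16] 1.3267314422850351
sides [np.float64(43.29659784837875), np.float64(43.597598849767074), np.float64(44.791600905415116), np.float64(43.63547657957227)]
dir back [-0.14 -0.99  0.1 ] yaw -97.942983868192 el 5.7339115677684385
dir back [-0.14 -0.98  0.12] yaw -98.0032325627163 el 7.108427226968443
width dir yaw+90 81.90035720995422
0.060159216503252975 0.13306107255806723
base edge yaw -7.22898222346841
base edge yaw -96.72477897998364
base corner [ 453.43 -234.28   14.  ]
lens scene on z [array([ 514.11, -228.05,  225.  ]), array([ 507.92, -216.53,  235.  ]), array([ 501.74, -205.01,  245.  ])]
lens (array([ 508.54, -219.13,  233.05]), np.float64(1.3749883656902593))
col top (array([ 493.3 , -322.51,  318.15]), np.float64(1.7514096066855327))
```

Camera: the optical axis looks about 6.4° down with yaw 82.4°, and the lens is at about (507.5, −215.5, 235.5). The housing sides, the glass ray and the stand base all agree with this. Now to the knob.

```bash
cat >> h.py <<'E'
def tgt(pos,yaw,down=0,final=True):
    "tool pose: x axis at heading yaw dipping down deg; prints tool-frame shift and rotvec from the measured pose"
    st=arm.get_state();R0=Ro.from_euler("xyz",st["orientation"],degrees=True)
    f=np.array([np.cos(np.radians(yaw))*np.cos(np.radians(down)),np.sin(np.radians(yaw))*np.cos(np.radians(down)),-np.sin(np.radians(down))])
    h=np.array([np.sin(np.radians(yaw)),-np.cos(np.radians(yaw)),0]);R1=Ro.from_matrix(np.c_[f,h,np.cross(f,h)])
    print("at",np.round(st["position"],1),np.round(st["orientation"],2),"t",st["time_s"],"shift now-axes",np.round(R0.inv().apply(np.array(pos)-st["position"]),1),"shift target-axes",np.round(R1.inv().apply(np.array(pos)-st["position"]),1),
     "rotvec",np.round((R0.inv()*R1).as_rotvec(degrees=True),2),"F",np.round(st["contact_force"],1),"op",round(st["opening"],1),"g",round(st["grasp_force"],1))
E
python3 - <<'E'
from h import *
tgt([518.7,158,230],71.67)
E
```

```text
at [ 202.1 -564.4  230.5] [-179.91    0.     19.7 ] t 0.1 shift now-axes [ 541.6 -573.4    1.4] shift target-axes [7.853e+02 7.340e+01 5.000e-01] rotvec [-8.000e-02 -4.000e-02 -5.197e+01] F [-0.5 -0.2  0.1] op 85.4 g 0.0
```

inch_along:
  increments: [85,15,-16,0,0,0,0,85,30,-32,0,0,0,0,85,30,-32,0,0,0,0,85,30,-32,0,0,0,0,85,30,-32,0,0,0,0,85,30,-32,0,0,0,0,85,30,-32,0,0,0,0,85,30,-32,0,0,0,0,85,30,-32,0,0,0,0,85,30,-32,0,0,0,0,85,30,-32,0,0,0,0,85,30,-32,0,0,0,0,85,30,-32,0,0,0,0,85,30,-32,0,0,0,0,85,30,-32,0,0,0,0,85,30,-32,0,0,0,0,85,30,-32,0,0,0,0,85,30,-32,0,0,0,0,85,16,-14,0,0,0,0]

```text
time_s: 2.0
position: [518.7, 161.1, 230.7]
orientation: [-180.0, 0.0, 19.9]
contact_force: [0.6, 0.1, 0.6]
opening: 85.1
grasp_force: 0.0
```

inch_along:
  increments: [85,0,0,0,0,0,-7.4,85,0,0,0,0,0,-7.4,85,0,0,0,0,0,-7.4,85,0,0,0,0,0,-7.4,85,0,0,0,0,0,-7.4,85,0,0,0,0,0,-7.4,85,0,0,0,0,0,-7.5,85,0,0,0,0,0,0,85,0,0,0,0,0,0]

```text
time_s: 2.9
position: [517.9, 157.8, 231.0]
orientation: [-180.0, 0.0, 71.4]
contact_force: [0.2, -0.2, 0.5]
opening: 84.9
grasp_force: 0.0
```

```bash
python3 - <<'E'
from h import *
tgt([518.7,158,89],71.67)
E
```

```text
at [517.9 157.8 231. ] [-1.7997e+02  2.0000e-02  7.1420e+01] t 2.9 shift now-axes [  0.5   0.8 142. ] shift target-axes [  0.4   0.7 142. ] rotvec [-0.03  0.02 -0.25] F [ 0.2 -0.2  0.5] op 84.9 g 0.0
```

Descend most of the way, then take a picture to check.

inch_along:
  increments: [85,0.5,0.8,20,0,0,-0.25,85,0,0,35,0,0,0,85,0,0,35,0,0,0,50,0,0,30,0,0,0,50,0,0,14,0,0,0,50,0,0,8,0,0,0,50,0,0,0,0,0,0,50,0,0,0,0,0,0]

```text
time_s: 3.7
position: [519.7, 158.3, 90.1]
orientation: [179.9, -0.0, 71.8]
contact_force: [0.2, -0.3, 0.6]
opening: 50.1
grasp_force: 0.0
```

```bash
python3 - <<'E'
from h import *
tgt([518.7,158,89],71.67)
a=[arm.camera(n)[:,:,::-1] for n in("scene","top")]
f=lambda im,x,y:cv2.resize(im[y:y+75,x:x+66],None,fx=6,fy=6,interpolation=cv2.INTER_CUBIC)
cv2.imwrite("pics/k.png",np.hstack([f(a[0],225,215),f(a[1],200,190)]))
E
```

```text
at [519.7 158.3  90.1] [ 1.7995e+02 -4.0000e-02  7.1800e+01] t 3.7 shift now-axes [-0.6 -0.8  1.1] shift target-axes [-0.6 -0.8  1.1] rotvec [ 0.05 -0.04  0.13] F [ 0.2 -0.3  0.6] op 50.1 g 0.0
```

View pics/k.png

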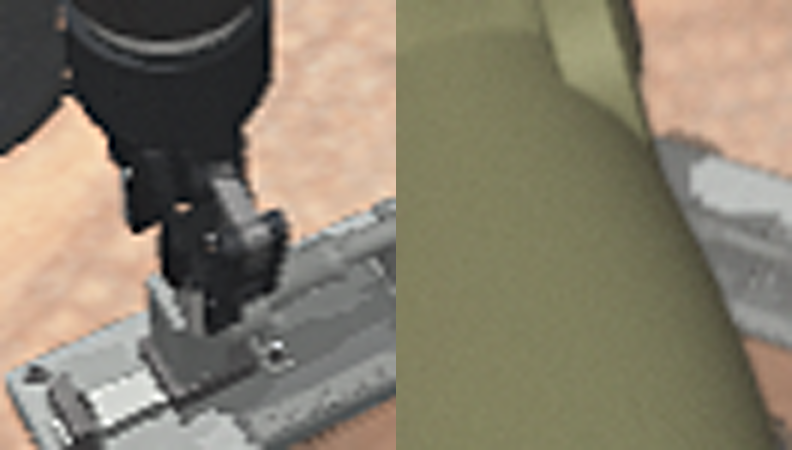

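The fingers straddle the knob and their tips stand above the tailstock body, near (215,300) in the crop. The arm hides the top view. I'll close, then pull.

inch_along:
  increments: [10,0,0,0,0,0,0,10,0,0,0,0,0,0,10,0,0,0,0,0,0,10,0,0,0,0,0,0,10,0,0,0,0,0,0,10,0,0,0,0,0,0]
  grip_n: 40

```text
time_s: 4.4
position: [518.9, 158.5, 90.1]
orientation: [-180.0, -0.1, 71.9]
contact_force: [-1.9, 0.1, 4.9]
opening: 18.5
grasp_force: 38.9
```

inch_along:
  increments: [10,2,0,0,0,0,0,10,3,0,0,0,0,0,10,3,0,0,0,0,0,10,3,0,0,0,0,0,10,3,0,0,0,0,0,10,3,0,0,0,0,0,10,3,0,0,0,0,0,10,2,0,0,0,0,0,10,0,0,0,0,0,0]

```text
time_s: 5.3
position: [525.8, 179.2, 90.1]
orientation: [180.0, -0.0, 71.9]
contact_force: [-1.3, -0.9, 5.6]
opening: 18.8
grasp_force: 39.1
```

inch_along:
  increments: [10,1.5,0,0,0,0,0,10,1.5,0,0,0,0,0,10,1.5,0,0,0,0,0,10,0,0,0,0,0,0]

```text
time_s: 5.7
position: [527.2, 183.3, 90.1]
orientation: [180.0, -0.0, 71.8]
contact_force: [-2.6, -1.2, 7.1]
opening: 18.9
grasp_force: 39.1
```

inch_along:
  increments: [10,1,0,0,0,0,0,10,1,0,0,0,0,0,10,0,0,0,0,0,0]

```text
time_s: 6.0
position: [527.8, 185.1, 90.1]
orientation: [180.0, 0.0, 71.8]
contact_force: [-2.1, -1.3, 5.8]
opening: 18.7
grasp_force: 39.1
```

inch_along:
  increments: [10,1,0,0,0,0,0,10,1,0,0,0,0,0,10,0,0,0,0,0,0]

```text
time_s: 6.3
position: [528.2, 186.6, 90.1]
orientation: [180.0, 0.1, 71.8]
contact_force: [-4.1, -3.2, 6.7]
opening: 18.9
grasp_force: 39.2
```

inch_along:
  increments: [10,1,0,0,0,0,0,10,0,0,0,0,0,0]

```text
time_s: 6.5
position: [528.2, 186.6, 90.1]
orientation: [180.0, 0.2, 71.8]
contact_force: [-4.6, -5.4, 9.1]
opening: 18.8
grasp_force: 39.3
```

inch_along:
  increments: [10,1,0,0,0,0,0,10,0,0,0,0,0,0]

```text
time_s: 6.7
position: [528.3, 186.7, 90.1]
orientation: [180.0, 0.3, 71.8]
contact_force: [-5.1, -8.0, 10.3]
opening: 18.7
grasp_force: 39.5
```

The end stop is reached: 29.6 mm of travel, with the force rising and the motion stopped. I'll ease off, open and go up.

inch_along:
  increments: [10,-1.5,0,0,0,0,0,10,-0.7,0,0,0,0,0,10,0,0,0,0,0,0,50,0,0,0,0,0,0,50,0,0,0,0,0,0,50,0,0,0,0,0,0,50,0,0,0,0,0,0,50,0,0,-10,0,0,0,50,0,0,-25,0,0,0,50,0,0,-35,0,0,0,50,0,0,-15,0,0,0,50,0,0,0,0,0,0,50,0,0,0,0,0,0]

```text
time_s: 8.0
position: [528.6, 186.9, 174.5]
orientation: [180.0, -0.0, 71.8]
contact_force: [0.6, 0.1, 0.0]
opening: 50.1
grasp_force: 0.0
```

```bash
python3 - <<'E'
from h import *
tgt([501.4,105.8,39],71.67)
E
```

```text
at [528.6 186.9 174.5] [ 1.7997e+02 -2.0000e-02  7.1850e+01] t 8.0 shift now-axes [-85.6  -0.6 135.5] shift target-axes [-85.6  -0.3 135.5] rotvec [ 0.03 -0.02  0.18] F [0.6 0.1 0. ] op 50.1 g 0.0
```

inch_along:
  increments: [50,-20,0,0,0,0,0.18,50,-35,-0.4,0,0,0,0,50,-30.6,0,0,0,0,0,50,0,0,25,0,0,0,50,0,0,25,0,0,0,50,0,0,0,0,0,0,50,0,0,0,0,0,0]

```text
time_s: 8.7
position: [499.9, 104.9, 123.6]
orientation: [-179.9, 0.1, 71.6]
contact_force: [1.3, -0.3, 0.6]
opening: 49.6
grasp_force: 0.0
```

```bash
python3 - <<'E'
from h import *
tgt([501.4,105.8,39],71.67)
a=arm.camera("scene")[:,:,::-1];cv2.imwrite("pics/g.png",cv2.resize(a[200:305,225:355],None,fx=5,fy=5,interpolation=cv2.INTER_CUBIC))
z=np.load("cr.npz")
for y in(-72,-57,-36,-22,20):print(y,(proj("scene",z["o"]+z["y"]*y+[0,0,58])[0]-[225,200])*5)
E
```

```text
at [499.9 104.9 123.6] [-1.7986e+02  9.0000e-02  7.1640e+01] t 8.7 shift now-axes [ 1.5  1.4 84.6] shift target-axes [ 1.3  1.2 84.6] rotvec [-0.14  0.09 -0.03] F [ 1.3 -0.3  0.6] op 49.6 g 0.0
-72 [187.41330261 321.62344291]
-57 [214.13394258 309.500873  ]
-36 [251.09047644 292.73450192]
-22 [275.43986921 281.687715  ]
20 [347.13935519 249.15922645]
```

View pics/g.png

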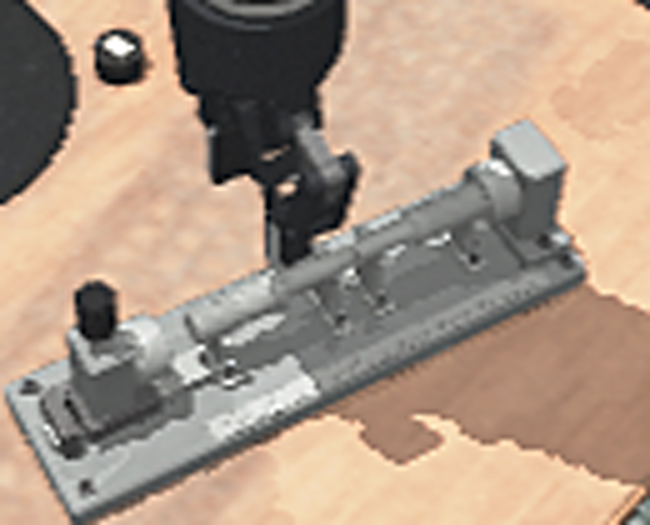

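The tailstock is at its stop, with the knob at (97,310). The head end is at (190,322), where the model predicts it, and the half hasn't moved. Descending.

inch_along:
  increments: [50,1.0,1.0,10,0,0,0,50,0,0,30,0,0,0,50,0,0,25,0,0,0,50,0,0,12,0,0,0,50,0,0,5,0,0,0,50,0,0,0,0,0,0,50,0,0,0,0,0,0,50,0,0,0,0,0,0,50,0,0,0,0,0,0]

```text
time_s: 9.65
position: [503.2, 106.5, 43.2]
orientation: [179.9, -0.0, 71.7]
contact_force: [0.1, 0.3, -0.1]
opening: 49.7
grasp_force: 0.0
```

```bash
python3 - <<'E'
from h import *
tgt([501.4,105.8,39],71.67)
E
```

```text
at [503.2 106.5  43.2] [ 1.7992e+02 -4.0000e-02  7.1670e+01] t 9.65 shift now-axes [-1.3 -1.5  4.2] shift target-axes [-1.3 -1.5  4.2] rotvec [ 0.08 -0.04 -0.  ] F [ 0.1  0.3 -0.1] op 49.7 g 0.0
```

inch_along:
  increments: [50,-1,-1.2,4.2,0,0,0,50,0,0,0,0,0,0,50,0,0,0,0,0,0]

```text
time_s: 9.95
position: [500.7, 105.7, 37.9]
orientation: [-180.0, 0.0, 71.7]
contact_force: [0.4, -0.2, -0.6]
opening: 50.0
grasp_force: 0.0
```

inch_along:
  increments: [50,0,0,0,0,0,0]

```text
time_s: 10.05
position: [501.0, 105.8, 38.1]
orientation: [-180.0, 0.0, 71.7]
contact_force: [0.3, 0.3, 0.1]
opening: 50.0
grasp_force: 0.0
```

inch_along:
  increments: [50,0,0,0,0,0,0]

```text
time_s: 10.15
position: [501.1, 105.8, 38.1]
orientation: [180.0, -0.0, 71.7]
contact_force: [-0.3, 0.6, 0.2]
opening: 50.0
grasp_force: 0.0
```

```bash
python3 - <<'E'
from h import *
tgt([501.4,105.8,39],71.67)
E
```

```text
at [501.1 105.8  38.1] [180.    -0.    71.67] t 10.15 shift now-axes [ 0.1  0.3 -0.9] shift target-axes [ 0.1  0.3 -0.9] rotvec [ 0. -0. -0.] F [-0.3  0.6  0.2] op 50.0 g 0.0
```

inch_along:
  increments: [40,0.1,0.3,-0.7,0,0,0,30,0,0,0,0,0,0,24,0,0,0,0,0,0,22,0,0,0,0,0,0,10,0,0,0,0,0,0,10,0,0,0,0,0,0,10,0,0,0,0,0,0,10,0,0,0,0,0,0]
  grip_n: 50

```text
time_s: 10.95
position: [501.5, 105.8, 38.9]
orientation: [180.0, -0.0, 71.7]
contact_force: [-0.1, -0.8, 2.1]
opening: 18.4
grasp_force: 48.7
```

```bash
python3 - <<'E'
from h import *
tgt([501.4,105.8,39],71.67)
E
```

```text
at [501.5 105.8  38.9] [179.99  -0.    71.67] t 10.95 shift now-axes [-0.  -0.1 -0.1] shift target-axes [-0.  -0.1 -0.1] rotvec [ 0.01 -0.   -0.  ] F [-0.1 -0.8  2.1] op 18.4 g 48.7
```

Gripped. Now draw it back and up at the same time, then lift.

inch_along:
  increments: [10,1,0,-0.5,0,0,0,10,1,0,-1,0,0,0,10,2,0,-2,0,0,0,10,2,0,-3,0,0,0,10,2,0,-5,0,0,0,10,0,0,-10,0,0,0,10,0,0,-20,0,0,0,10,0,0,-30,0,0,0,10,0,0,-35,0,0,0,10,0,0,-35,0,0,0,10,0,0,-20,0,0,0,10,0,0,0,0,0,0,10,0,0,0,0,0,0]

```text
time_s: 12.25
position: [504.2, 113.7, 200.7]
orientation: [179.9, -0.1, 71.7]
contact_force: [0.2, 0.7, -2.4]
opening: 18.5
grasp_force: 49.2
```

```bash
python3 - <<'E'
from h import *
yaw,e=82.4,6.4;lens=np.array([507.5,-215.5,235.5])
y,r=np.radians([yaw,e]);f=np.array([np.cos(y)*np.cos(r),np.sin(y)*np.cos(r),-np.sin(r)]);tz=np.cross(f,[np.sin(y),-np.cos(y),0])
fr=lens+90*f;tcp=fr+56*f+19*tz;print(fr,tcp);tgt(tcp+80*f,yaw,e)
E
```

```text
[ 519.3288942  -126.84656156  225.4677961 ] [526.40898794 -73.78372711 200.34394543]
at [504.2 113.7 200.7] [ 1.7994e+02 -7.0000e-02  7.1680e+01] t 12.25 shift now-axes [-92.9  65.2   9.3] shift target-axes [-101.7   46.8   20.8] rotvec [ -0.53  -6.44 -10.71] F [ 0.2  0.7 -2.4] op 18.5 g 49.2
```

inch_along:
  increments: [10,0,0,0,-0.27,-3.22,-5.35,10,0,0,0,-0.26,-3.22,-5.36,10,-10,5,2,0,0,0,10,-25,12,5,0,0,0,10,-30,13,6,0,0,0,10,-25,12,5,0,0,0,10,-11.7,4.8,2.8,0,0,0,10,0,0,0,0,0,0,10,0,0,0,0,0,0,10,0,0,0,0,0,0]

```text
time_s: 13.25
position: [536.1, 5.4, 190.8]
orientation: [-179.9, 6.4, 82.4]
contact_force: [0.8, -0.4, -0.9]
opening: 18.7
grasp_force: 49.2
```

```bash
python3 - <<'E'
from h import *
tgt([526.4,-73.8,200.3],82.4,6.4)
a=[arm.camera(n)[:,:,::-1] for n in("scene","top")]
for n,i in zip("st",a):cv2.imwrite(f"pics/f1{n}.png",i)
f=lambda im,x,y:cv2.resize(im[y:y+75,x:x+80],None,fx=5,fy=5,interpolation=cv2.INTER_CUBIC)
cv2.imwrite("pics/f1.png",np.hstack([f(a[0],315,105),f(a[1],310,190)]))
E
```

```text
at [536.1   5.4 190.8] [-179.89    6.42   82.42] t 13.25 shift now-axes [-80.4   0.8  -0.6] shift target-axes [-80.4   0.8  -0.6] rotvec [-0.11  0.02  0.02] F [ 0.8 -0.4 -0.9] op 18.7 g 49.2
```

View pics/f1.png

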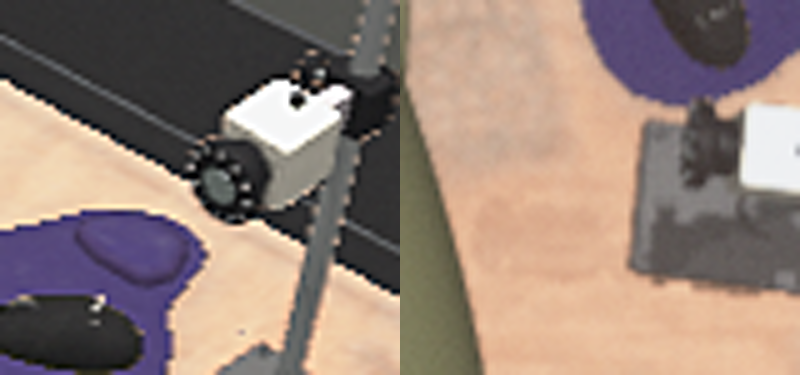

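Only the camera shows in that crop; the half lies left of it. I'll move to the final pose and check there.

inch_along:
  increments: [10,-10,0.4,0,0,0,0,10,-20,0,0,0,0,0,10,-20,0,0,0,0,0,10,-15,0,0,0,0,0,10,-10,0,0,0,0,0,10,-5.4,0,0,0,0,0,10,0,0,0,0,0,0,10,0,0,0,0,0,0,10,0,0,0,0,0,0]

```text
time_s: 14.25
position: [526.4, -74.0, 199.9]
orientation: [-179.9, 6.4, 82.4]
contact_force: [-0.1, 0.3, -1.8]
opening: 18.4
grasp_force: 49.2
```

```bash
python3 - <<'E'
from h import *
np.set_printoptions(precision=1,suppress=True)
tgt([526.4,-73.8,200.3],82.4,6.4)
a=[arm.camera(n)[:,:,::-1] for n in("scene","top")]
for n,i in zip("st",a):cv2.imwrite(f"pics/f2{n}.png",i)
f=lambda im,x,y:cv2.resize(im[y:y+60,x:x+40],None,fx=10,fy=10,interpolation=cv2.INTER_CUBIC)
F=np.array([519.3,-126.8,225.5]);ps,pt=[proj(n,F)[0] for n in("scene","top")]
xs,xt=(ps-[20,30]).astype(int),(pt-[20,30]).astype(int);print(ps,pt,xs,xt)
cv2.imwrite("pics/f2.png",np.hstack([f(a[0],*xs),f(a[1],*xt)]))
E
```

```text
at [526.4 -74.  199.9] [-179.9    6.4   82.4] t 14.25 shift now-axes [ 0.1 -0.  -0.4] shift target-axes [ 0.1 -0.  -0.4] rotvec [-0.1  0.   0. ] F [-0.1  0.3 -1.8] op 18.4 g 49.2
[333.1 159.8] [333.2 214.4] [313 129] [313 184]
```

View pics/f2.png

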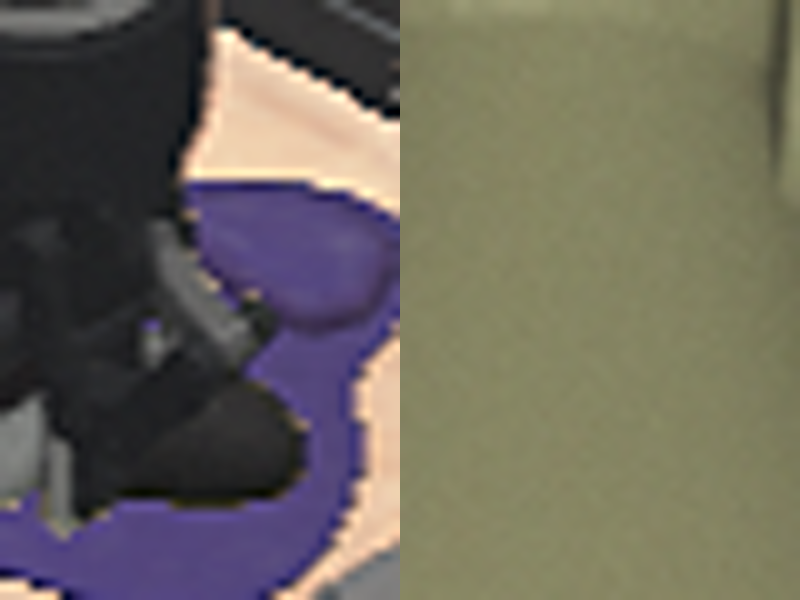

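The finger hides the gauge part in the scene view and the arm hides the top view. The head sticks out at the left, around (20,440), so I'll check the axis and end there numerically.

```bash
python3 - <<'E'
from h import *
np.set_printoptions(precision=2,suppress=True,linewidth=200)
im=cv2.imread("pics/f2s.png")
st=arm.get_state();R=Ro.from_euler("xyz",st["orientation"],degrees=True).as_matrix();g=st["position"]-19*R[:,2]
f=R[:,0];e,m=proj("scene",[g+36*f,g+12*f]);print("head_end px",e,"pad edge px",m)
u=(m-e)/np.linalg.norm(m-e);n=np.array([-u[1],u[0]]);k=np.linalg.norm(m-e)/24
print("px/mm along",k,"radius px",10*C["scene"][0][0,0]/np.linalg.norm(C["scene"][1]@(g+30*f)+C["scene"][2]))
hsv=cv2.cvtColor(im,cv2.COLOR_BGR2HSV)
x,y=e.astype(int);print("region x",x-10,"y",y-9)
print("gray");print(cv2.cvtColor(im,cv2.COLOR_BGR2GRAY)[y-9:y+12,x-10:x+16].astype(int))
print("sat");print(hsv[y-9:y+12,x-10:x+16,1].astype(int))
# same test on the picture before the grasp
z=np.load("cr.npz");o,d=z["o"],z["y"]
E
```

```text
head_end px [306.1  178.76] pad edge px [313.33 173.71]
px/mm along 0.3675974083174229 radius px 4.085199795305554
region x 296 y 169
gray
[[ 84  82  82  83  82  81  80  80  77  78  77  79  79  78  77  54  23  24  37  91 115  45  28  30  38  37]
 [ 81  84  87  85  82  79  80  78  77  79  82  83  86  84  77  50  31  80 121 125 123  68  29  37  36  37]
 [ 80  82  87  89  84  80  79  78  79  79  82  85  86  85  75  53  77 119 126 130 126  75  24  36  33  39]
 [ 78  83  85  81  78  78  80  81  79  79  80  80  79  75  79 114 123 125 123 127 124  81  51  23  31  33]
 [ 77  80  79  79  80  79  78  80  79  78  77  72  69  84 113 116 130 129 125 132 120  86 103  86  25  31]
 [ 86  85  81  81  81  79  81  80  76  74  65 119 173 105 118 124 124 127 131 127 115  85 106 108  44  30]
 [ 53  68  74  80  81  82  80  78  72  62 118 197 205 192 119 125 124 125 129 120 105  67 106 105  41  30]
 [178  51  56  74  79  80  80  76 127 200 204 204 196 153 114 126 127 121 119 112  94  66 107 105  41  28]
 [206 210 179  41  71  76  77  76  79  94 147 209 204 191 167 112 116 116 107 100  80  64 106 106  46  32
[... 2838 characters left out ...]
 156 132 123 121 117 113 111 109 114 121 124 124 120 114]
 [ 66  66  67  70  72  73  69  70  69  68  68  73  83 157 145 131 120 114 110 113 113 118 116 118 112 111]
 [ 67  67  68  70  71  71  69  68  65  62  62  72  77  81  83 147 141 129 117 111 112 115 116 118 117 116]
 [ 77  79  78  78  77  73  71  70  70  69  66  68  71  69  69  69  78 162 158 140 125 115 112 116 112 113]
 [ 78  80  79  77  74  75  72  68  68  71  72  71  70  68  67  66  69  69  70  82 150 159 142 128 117 115]
 [ 73  74  77  74  71  74  76  73  70  70  69  67  71  71  72  71  74  70  68  70  78  84  89 148 159 141]
 [ 76  76  70  68  71  74  76  75  71  68  68  68  72  73  70  68  68  69  66  67  71  74  77  84  84  84]]
```

```bash
python3 - <<'E'
from h import *
np.set_printoptions(precision=2,suppress=True,linewidth=200)
im=cv2.imread("pics/f2s.png")
R=Ro.from_euler("xyz",[-179.9,6.4,82.4],degrees=True).as_matrix();g=np.array([526.4,-74.,199.9])-19*R[:,2];f=R[:,0]
a=np.linspace(0,2*np.pi,200)
cyl=np.vstack([g+y*f+10*(np.cos(a)[:,None]*R[:,1]+np.sin(a)[:,None]*R[:,2]) for y in(36,33)])
sat=cv2.cvtColor(im,cv2.COLOR_BGR2HSV)[...,1].astype(float)
for nm,off in(("pred",0),("+2mm",2),("-2mm",-2)):
    q=proj("scene",cyl[:200]+off*f);print(nm,"end circle x",q[:,0].min(),q[:,0].max(),"y",q[:,1].min(),q[:,1].max())
# measured left edge crossing (sat=70) per row, and predicted left edge per row
q=proj("scene",cyl[:200]);
for r in range(175,183):
    row=sat[r,296:316];i=np.nonzero(row<62)[0][0];x=296+i-(62-row[i])/(row[i-1]-row[i])
    s=np.abs(q[:,1]-r)<.35;print(r,round(x,2),"pred",q[s,0].min() if s.any() else None)
for c in range(305,310):
    col=sat[170:186,c];i=np.nonzero(col<62)[0][-1];y=170+i+(62-col[i])/(col[i+1]-col[i])
    s=np.abs(q[:,0]-c)<.35;print("col",c,round(y,2),"pred",q[s,1].max() if s.any() else None)
E
```

```text
pred end circle x 303.3242783720261 308.89143680596703 y 175.21158729417388 182.29155493064508
+2mm end circle x 302.71670084328866 308.2818675459672 y 175.63499379759153 182.71746705218803
-2mm end circle x 303.93097801854105 309.50011653445546 y 174.78879751749707 181.8662593432032
175 305.84 pred 303.8373178562443
176 303.66 pred 303.3274785811962
177 304.47 pred 303.33206442688794
178 304.51 pred 303.5326861731241
179 304.56 pred 303.98360833876905
180 305.52 pred 304.5671282642514
181 304.94 pred 305.3553363283275
182 305.5 pred 306.3912093619171
col 305 181.45 pred 180.63861800855742
col 306 182.38 pred 181.60585954332186
col 307 182.06 pred 182.17574617501
col 308 182.28 pred 182.29155493064508
col 309 182.24 pred 181.91064976539158
```

The head end is within about 1 px of prediction, about 2 mm, which is the calibration level. A last check that half_b and the tailstock are undisturbed, then I'll hand in.

inch_along:
  increments: [10,0.1,0,-0.4,0,0,0,10,0,0,0,0,0,0,10,0,0,0,0,0,0,10,0,0,0,0,0,0,10,0,0,0,0,0,0]

```text
time_s: 14.85
position: [526.3, -74.4, 200.4]
orientation: [-179.9, 6.5, 82.4]
contact_force: [0.6, -1.1, -1.7]
opening: 18.7
grasp_force: 49.2
```

```bash
python3 - <<'E'
from h import *
s=cv2.imread("pics/scene0.png").astype(int);im=arm.camera("scene")[:,:,::-1].copy();t=im.astype(int)
z=np.load("cr.npz");o,d=z["o"],z["y"]
for y in(24,28,33,40,50,65,75,85,95):
    x,v=proj("scene",o+d*y+[0,0,62])[0].round().astype(int);print("half_b",y,s[v,x].tolist(),t[v,x].tolist())
ks,a=dark(im,236,250,252,272,95);print("knob px",ks,a,"pred at stop",proj("scene",o+d*-120.5+[0,0,106])[0])
tgt([526.4,-73.8,200.3],82.4,6.4);print(np.abs(arm.get_state()["joint_velocities"]).max())
E
```

```text
half_b 24 [183, 188, 185] [168, 173, 170]
half_b 28 [230, 232, 230] [212, 216, 212]
half_b 33 [227, 230, 227] [208, 212, 209]
half_b 40 [225, 229, 226] [207, 211, 208]
half_b 50 [221, 224, 223] [205, 210, 208]
half_b 65 [215, 219, 218] [202, 205, 204]
half_b 75 [207, 209, 209] [190, 194, 191]
half_b 85 [200, 203, 202] [192, 194, 193]
half_b 95 [211, 216, 214] [194, 199, 196]
knob px [243.7816092  262.31034483] [ 4  6  9 15 87] pred at stop [243.73941237 260.94176521]
at [526.4 -74.4 200.4] [-179.92    6.45   82.39] t 14.9 shift now-axes [ 0.6 -0.   0.1] shift target-axes [ 0.6 -0.   0.1] rotvec [-0.08  0.05 -0.01] F [-0.8 -0.2 -2. ] op 18.5 g 49.2
0.13763728700314817
```

inch_along:
  increments: [10,0.6,0,0,0,0,0,10,0,0,0,0,0,0,10,0,0,0,0,0,0,10,0,0,0,0,0,0]

```text
time_s: 15.3
position: [526.4, -73.8, 200.3]
orientation: [-179.9, 6.5, 82.4]
contact_force: [0.3, 0.3, -1.6]
opening: 18.6
grasp_force: 49.2
```

```bash
python3 -c "
from rig import arm
print(arm.hand_in())"
```

```text
the job is handed in; nothing more can be done
None
```

I handed the job in at 15.3 s: the tailstock is at its end stop, half_b still lies in the cradle, and half_a is held still with its fracture face aimed at the lens at 90 mm. The finger and arm hid the fracture face from both cameras, so its position rests on the measured arm pose and a check of the head end (within about 1 pixel, 2–3 mm).

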